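# Set the filter wheel to red and pin it

### The job

Set the bench filter wheel to red and lock it: turn the wheel by its upright posts until the red disc shows in the fixed window, and stand the loose brass pin, tip down, in the housing's guide hole. Feel for the lock by turning the wheel gently within the red range until the pin drops into its slot and stops the wheel; never strain the wheel against the pin or press the pin hard on the wheel, and let go of everything at the end.

Things in the scene. Friction and masses are not known exactly. Their poses are not given: they have to be found in the camera images.
- housing: Grey filter wheel housing, fixed to the bench: foot 188 mm across, 234 mm along its x axis. Origin: centre of the underside, on the wheel's vertical axis; z up. At its +x end the window bridge (black plate 42 mm wide, 38 to 44 mm above the bench, reaching inward to 32 mm from the axis), at its -x end the pin guide (aluminium block 36 x 34 mm, 35 to 57 mm above the bench).
- window (a point): Centre of the round 28 mm window in the black plate, at its top face: 52 mm from the wheel's axis along the housing's +x, 44 mm above the bench.
- guide (a point): Centre of the mouth of the pin guide, a vertical through hole 12 mm wide and 22 mm deep with a 3 mm chamfer; 76 mm from the wheel's axis along the housing's -x, mouth 57 mm above the bench. Below it lies the wheel's slotted rim. The pin slides freely in it and sinks by its own weight: standing on the rim its tip is 30 mm above the bench, dropped into a slot 20 mm.
- wheel (a joint): Turn of the wheel, rad, growing anticlockwise from above; 0 = red disc central in the window. Starts between -2.4 and -0.8, turns freely past a full turn; friction about 0.05 N m, stays where left. The red disc's slot comes under the guide somewhere between -0.2 and +0.2, different each time, to be found by feel; slots 1.05 rad away are wrong. A pin in a slot stops it rigidly (a few mm of play at the rim).
- hub (a point): Centre of the wheel, on its axis, 61 mm above the bench. Wheel 168 mm across, top face 30 mm above the bench, six discs 26 mm across at 52 mm radius (red, then anticlockwise blue, white, green, yellow, black). Dark rim (67 to 84 mm radius) with six slots 13 mm wide, 10 mm deep, 60 degrees apart. Grey hand plate 73 mm across, top 58 mm above the bench, carries three upright posts.
- red_disc (a point): Centre of the red disc on the wheel, 52 mm from the axis, 31 mm above the bench.
- post (a point): Top centre of one of the wheel's three posts: steel, 10 mm in diameter, 36 mm high (58 to 94 mm above the bench), 30 mm from the axis; this is the post 60 degrees anticlockwise of the red disc, the others stand 120 degrees to either side of it. To be pushed sideways or pinched to turn the wheel.
- pin: Loose lock pin, about 60 g, upright: brass shaft 10 mm in diameter, tapering to 6 mm over the last 3 mm, with an orange cylindrical head 18 mm in diameter from 40 to 62 mm above the tip. Origin: centre of the tip; z along the pin to the head. It starts standing in the pin rest, tip 5 mm above the bench.
- pin_head (a point): Middle of the pin's orange head, 51 mm from the tip, where to grip it.
- pin_rest: Aluminium block 44 x 44 x 30 mm, fixed to the bench, with a 12 mm hole 25 mm deep in which the pin stands at first. Origin: centre of its underside.

How it is judged:
By the outcome, as a careful person would: the job done as asked, in the order asked, and still so for the second after the job is handed in, with the robot touching nothing.
It also fails if it takes over 69 s, if anything falls off the work surface, if the arm or the gripper's body presses on something with over 40 N, if the wrist force passes 120 N, or if a joint passes its speed limit or range.

### The arm

A 6-joint arm with a two-finger parallel gripper is mounted at the origin on a cart in front of the work surface, level with it; the furniture and walls round the work are solid. World frame = base frame: x ahead of the robot, y to its left, z up, the work surface at z = 0. Lengths are in m, angles in rad, forces in N, time in s.
With the tool pointing down it reaches from about 0.325 to 1 m from the base axis. Payload 5.1 kg.
Tool frame: the origin (TCP) lies at the very end of the fingers, on their centre line; the grasp point (between the pads) lies 19 mm behind it; z points along the fingers, y is the line along which they close (so a half turn about z gives the same grasp; the last joint's range is limited). The gripper opens to 85 mm and grips with 20 to 120 N. Pads are 22 mm wide; open, the fingers measure 114 mm over their backs; the gripper's body (76 mm by 85 mm) begins 54 mm behind the grasp point. The pads swing forward as they close: fully open they stand 13 mm farther back than shut.
Start: joints at [1.169, 0.124, 1.65, -0, 1.367, -0.083], TCP at [0.204, 0.617, 0.231] pointing down, gripper open.
Joint ranges: [-2.61, 2.61], [-1.02, 2.33], [0.03, 2.71], [-1.35, 4.49], [0.32, 2.68], [-2.91, 2.91]. Speed limits (rad/s): [2.57, 2.57, 3.14, 3.14, 3.14, 3.14].

### API

Orientations are given as a 3x3 rotation matrix whose columns are the frame's x, y, z axes.
In Python, from rig import robot gives the robot as it stands. The module is installed in compiled form; this text tells all that it offers.
- The arm moves only by the shell command python3 -m pendant 'ROWS' [FORCE]. ROWS is JSON, a list of rows, each an object of numbers: "dx", "dy", "dz": the shift along the tool's x, y, z in mm; "ax", "ay", "az": the turn, a rotation vector about the tool's x, y, z in rad; "jaw": the closure in counts, from 0 (fully open) to 255 (shut). In form: [{"dx": .., "dy": .., "dz": .., "ax": .., "ay": .., "az": .., "jaw": ..}, ...]. A call has exactly 5 rows; each row is the pose to reach, as a shift and turn from the pose commanded when the call began, along the tool's axes at that moment; what a row does not reach only later rows make up. A row lasts 1/10 s, in which the tool goes at most 50 mm and 8.59 degrees, less where a joint would pass 70% of its speed; a pose out of reach is approached as far as the arm can. A call with a gripper value outside its range is refused whole. The fingers move at their own pace and stop on an object; FORCE is the grip in N (left out, the last holds). Time passes only in rows, so rows that repeat a pose let the fingers close, or fill a call up. It gives the time, the measured TCP pose, the force, the opening and the grip force at its end, in the units of the state.
- robot.read_state(): the state, without advancing time (a new reading comes with each control period).
- robot.read_camera(name): name is "scene" or "side" or "wrist"; returns a dict with "img" (420x560x3 uint8, red, green, blue), "intrinsics" (3x3 intrinsics, pixels), "rvec" (rotation vector, rad) and "tvec" (3), from world to camera coordinates, as OpenCV has them. Camera axes: x right, y down, z forward; pixel columns grow to the right and rows downward; lengths in m; the calibration is good to about 2 mm. A picture is of the moment at which its call begins. There is no depth.
- robot.finish_job(): hands the job in; it is judged then, once.
The state is a dict: "t": time; "joint_positions": joint angles; "qd": joint speeds; "effort": joint torques, N m; "ee_pos": TCP position; "eef_rot": TCP orientation; "ft_force": force on the tool from outside, world axes, zero at the start; "wrist_torque": the same for the moment, N m; "width": finger opening in m; "grip_force": force on a finger pad.
Only numpy, scipy, OpenCV 4.12 (cv2) and the standard library are available. Lean on these libraries where they do the work, as an engineer would, in place of code of your own. Each camera call takes 0.05 s, during which the arm holds its last target. There are 200 camera calls.

## Working session

There is one attempt and no reset: what is moved stays moved. The work goes in short steps, Python scripts to look and compute and a shell command to move; the robot and the scene stay as the last step left them, time stands still between calls to the robot, and variables do not carry over. Pictures are saved under pics/ and viewed, at most 10 in all, crops included, and the job is handed in when it is done.

```bash
mkdir -p pics
cat > h.py <<'E'
import numpy as np,cv2
from rig import robot
def cam(n,save=None):
    c=robot.read_camera(n)
    if save: cv2.imwrite('pics/'+save,c['img'][:,:,::-1])
    return c
def ray(c,u,v,z):
    R=cv2.Rodrigues(np.array(c['rvec'],float))[0];t=np.array(c['tvec'],float).ravel()
    d=R.T@np.linalg.inv(c['intrinsics'])@np.array([u,v,1.]);o=-R.T@t
    return o+d*(z-o[2])/d[2]
def proj(c,p):
    return cv2.projectPoints(np.array(p,float).reshape(-1,3),np.array(c['rvec'],float),np.array(c['tvec'],float),np.array(c['intrinsics'],float),None)[0].reshape(-1,2)
def blob(c,lo,hi,n=4):
    h=cv2.cvtColor(c['img'],cv2.COLOR_RGB2HSV);m=cv2.inRange(h,lo,hi)
    k,_,s,ce=cv2.connectedComponentsWithStats(m)
    i=sorted(range(1,k),key=lambda i:-s[i,4])[:n]
    return [(s[j].tolist(),ce[j].round(1).tolist()) for j in i]
E
python3 - <<'E'
from h import *
import pickle
d={n:cam(n) for n in('scene','side')}
pickle.dump(d,open('c0.pkl','wb'))
im=np.vstack([cv2.resize(d[n]['img'],(0,0),fx=1,fy=1) for n in d])[:,:,::-1]
for n in d: cv2.imwrite(f'pics/{n}0.png',d[n]['img'][:,:,::-1])
s=robot.read_state();print(s['t'],s['ee_pos'],s['eef_rot'],s['ft_force'],s['width'])
E
```

```text
0.1 [0.20353095 0.61672149 0.23016157] [[-9.49606129e-01  3.13444769e-01 -7.59166077e-04]
 [ 3.13445647e-01  9.49604473e-01 -1.78101944e-03]
 [ 1.62656273e-04 -1.92922428e-03 -9.99998126e-01]] [-1.44059957 -0.27353589  0.44545776] 0.0856299861007366
```

View pics/scene0.png

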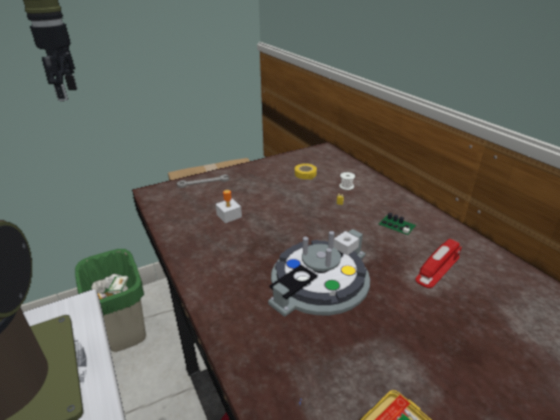

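View pics/side0.png

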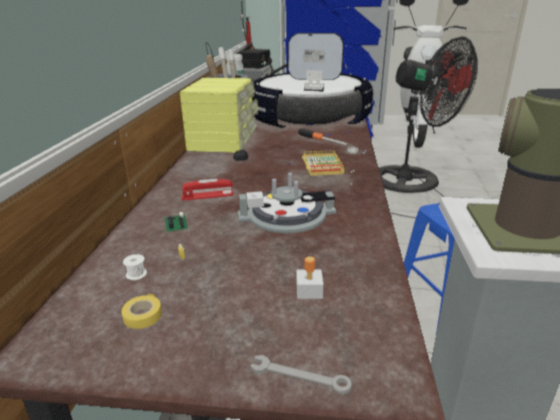

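Scene view: the pin's orange head is at (227,197), the window at (302,276), showing white, and the guide block at (347,242). Side view: the pin head is at (310,268), the guide at (255,200), the window bridge at (320,197) and the red disc at about (281,212).

Run:
```python
from h import *
import pickle
from scipy.optimize import least_squares
d=pickle.load(open('c0.pkl','rb'))
for n in d:
    c=d[n];print(n)
    for nm,lo,hi in(('or',(5,170,150),(16,255,255)),('yel',(22,150,120),(32,255,255)),('grn',(55,120,60),(80,255,255)),('blue',(108,150,100),(128,255,255)),('red',(0,180,120),(4,255,255)),('red2',(174,180,120),(180,255,255))):
        for s,ce in blob(c,lo,hi,4):
            if s[4]>8: print(nm,s,ce,ray(c,*ce,.031).round(3))
S=d['scene'];D=d['side']
print('win',ray(S,302,276,.044),'guide',ray(S,347,241,.057),ray(D,255,197,.057))
```

```text
scene
or [375, 394, 35, 26, 86] [394.6, 404.0] [ 0.468 -0.306  0.031]
or [390, 407, 13, 13, 43] [396.2, 413.4] [ 0.461 -0.317  0.031]
or [224, 191, 7, 10, 36] [227.4, 194.9] [0.483 0.305 0.031]
yel [295, 164, 22, 15, 187] [305.4, 172.0] [0.712 0.313 0.031]
yel [361, 391, 38, 29, 146] [380.2, 402.7] [ 0.453 -0.296  0.031]
yel [409, 402, 22, 18, 131] [417.5, 411.3] [ 0.487 -0.328  0.031]
yel [342, 266, 13, 9, 84] [347.8, 269.9] [ 0.573 -0.063  0.031]
grn [380, 217, 34, 15, 151] [395.8, 223.9] [0.754 0.008 0.031]
grn [326, 281, 13, 9, 90] [331.9, 284.6] [ 0.525 -0.081  0.031]
grn [399, 415, 10, 5, 29] [403.5, 417.8] [ 0.465 -0.325  0.031]
blue [287, 260, 13, 9, 83] [293.1, 263.4] [0.494 0.003 0.031]
red [416, 240, 44, 47, 672] [439.0, 264.4] [ 0.732 -0.134  0.031]
red [377, 397, 31, 23, 271] [393.9, 408.9] [ 0.463 -0.311  0.031]
side
or [306, 262, 8, 9, 59] [309.6, 265.9] [0.467 0.234 0.031]
or [313, 135, 8, 4, 10] [316.3, 136.9] [ 0.481 -0.554  0.031]
yel [157, 310, 4, 6, 10] [158.7, 312.8] [0.697 0.386 0.031]
grn [415, 69, 11, 12, 92] [420.6, 74.7] [-0.096 -1.834  0.031]
grn [173, 217, 7, 13, 56] [175.9, 223.8] [0.764 0.099 0.031]
grn [166, 219, 5, 11, 16] [167.3, 225.2] [0.781 0.107 0.031]
grn [183, 219, 4, 9, 13] [184.5, 222.9] [0.747 0.094 0.031]
blue [285, 0, 96, 80, 4035] [337.3, 28.9] [ 0.357 -5.546  0.031]
blue [405, 205, 49, 92, 1337] [428.2, 236.9] [0.234 0.109 0.031]
blue [366, 118, 6, 18, 24] [368.7, 126.3] [ 0.292 -0.698  0.031]
blue [299, 209, 8, 2, 16] [302.5, 209.5] [0.494 0.007 0.031]
red [195, 185, 13, 3, 23] [201.2, 186.1] [ 0.765 -0.106  0.031]
red [213, 184, 14, 2, 19] [219.2, 184.7] [ 0.72  -0.119  0.031]
red [185, 186, 10, 4, 16] [189.5, 187.4] [ 0.793 -0.096  0.031]
red [184, 194, 8, 4, 12] [187.9, 195.8] [ 0.782 -0.045  0.031]
win [ 0.48281324 -0.04804197  0.044     ] guide [ 0.60294235 -0.01707861  0.057     ] [0.60440532 0.00373924 0.057     ]
```

```bash
cat >> h.py <<'E'
def go(x,y,z,yaw):  # yaw: direction of tool y, deg; prints the row to type (tool down)
    from scipy.spatial.transform import Rotation as Ro
    s=robot.read_state();R=np.array(s['eef_rot']);p=np.array(s['ee_pos'])
    a=np.radians(yaw);Y=np.array([np.cos(a),np.sin(a),0]);Z=np.array([0,0,-1.]);T=np.c_[np.cross(Y,Z),Y,Z]
    d=R.T@(np.array([x,y,z])-p)*1000;w=Ro.from_matrix(R.T@T).as_rotvec()
    print('t',round(s['t'],2),'p',p.round(4),'yaw',np.degrees(np.arctan2(R[1,1],R[0,1])).round(1),'F',np.array(s['ft_force']).round(1),'w',round(s['width'],4),'g',round(s['grip_force'],1),'\nrow',d.round(1),w.round(3))
E
python3 -c "
from h import *
import pickle
d=pickle.load(open('c0.pkl','rb'))
print(ray(d['scene'],227.4,196,.056),ray(d['side'],309.6,266,.056))
go(.5105,-.0107,.23,-40)"
python3 -m pendant '[{"dx":-488,"dy":-499,"dz":0,"az":1.95,"jaw":165},{"dx":-488,"dy":-499,"dz":0,"az":1.95,"jaw":165},{"dx":-488,"dy":-499,"dz":0,"az":1.95,"jaw":165},{"dx":-488,"dy":-499,"dz":0,"az":1.95,"jaw":165},{"dx":-488,"dy":-499,"dz":0,"az":1.95,"jaw":165}]' 20
python3 -c "
from h import *
go(.5105,-.0107,.23,-40)"
```

```text
[0.46648352 0.25931954 0.056     ] [0.46608561 0.27134704 0.056     ]
t 0.1 p [0.2035 0.6167 0.2302] yaw 71.7 F [-1.4 -0.3  0.4] w 0.0856 g 0.0 
row [-488.2 -499.6    1. ] [-1.00e-03  2.00e-03  1.95e+00]
t 0.1 p [0.2035 0.6167 0.2302] yaw 71.7 F [-1.4 -0.3  0.4] w 0.0856 g 0.0 
row [-488.2 -499.6    1. ] [-1.00e-03  2.00e-03  1.95e+00]$[0]: bad value
```

```bash
python3 -m pendant '[{"dx":-488,"dy":-499,"dz":0,"ax":0,"ay":0,"az":1.95,"jaw":165},{"dx":-488,"dy":-499,"dz":0,"ax":0,"ay":0,"az":1.95,"jaw":165},{"dx":-488,"dy":-499,"dz":0,"ax":0,"ay":0,"az":1.95,"jaw":165},{"dx":-488,"dy":-499,"dz":0,"ax":0,"ay":0,"az":1.95,"jaw":165},{"dx":-488,"dy":-499,"dz":0,"ax":0,"ay":0,"az":1.95,"jaw":165}]' 20
python3 -c "
from h import *
go(.5105,-.0107,.23,-40)"
```

```text
t: 0.6
ee_pos: [0.3139, 0.3908, 0.2308]
eef_rot: [[-0.476, 0.879, -0.0], [0.879, 0.476, -0.001], [-0.0, -0.001, -1.0]]
ft_force: [1.6, -0.7, 0.2]
width: 0.0298
grip_force: 0.0
t 0.6 p [0.3139 0.3908 0.2308] yaw 28.4 F [ 1.6 -0.7  0.2] w 0.0298 g 0.0 
row [-446.6  -18.4    0.9] [-0.000e+00  1.000e-03  1.195e+00]
```

```bash
python3 -m pendant '[{"dx":-447,"dy":-18,"dz":0,"ax":0,"ay":0,"az":1.195,"jaw":165},{"dx":-447,"dy":-18,"dz":0,"ax":0,"ay":0,"az":1.195,"jaw":165},{"dx":-447,"dy":-18,"dz":0,"ax":0,"ay":0,"az":1.195,"jaw":165},{"dx":-447,"dy":-18,"dz":0,"ax":0,"ay":0,"az":1.195,"jaw":165},{"dx":-447,"dy":-18,"dz":0,"ax":0,"ay":0,"az":1.195,"jaw":165}]' 20 >/dev/null
python3 -c "
from h import *
go(.5105,-.0107,.23,-40);cam('wrist','w1.png')"
```

```text
t 1.1 p [0.4253 0.167  0.2311] yaw -14.6 F [ 1.   0.3 -0.3] w 0.03 g 0.0 
row [-150.6  127.1    1.1] [ 0.    -0.     0.444]
```

View pics/w1.png

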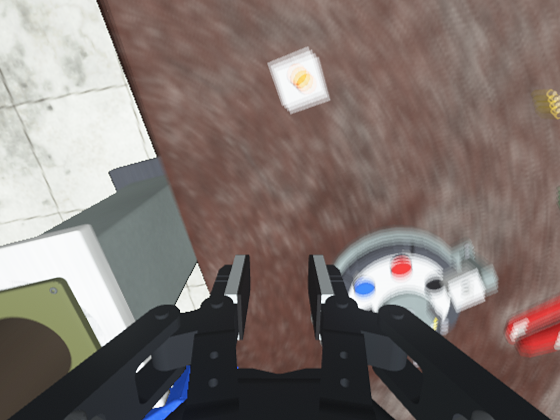

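The wrist view (blurred by motion) shows the pin rest at (300,80), red disc (401,267), blue (364,288), black (436,285) and guide (465,289). I'll stop short of the wheel for a sharp look.

```bash
python3 -c "
from h import *
c=cam('wrist')
for lo,hi in (((5,120,150),(22,255,255)),((0,150,100),(4,255,255))): print([ (b,ray(c,*b[1],.056).round(4)) for b in blob(c,lo,hi,3)])
go(.459,-.072,.23,-40)"
```

```text
[(([280, 56, 19, 21, 162], [288.9, 66.6]), array([0.4668, 0.2666, 0.056 ])), (([549, 92, 3, 1, 3], [550.0, 92.0]), array([0.7028, 0.1796, 0.056 ])), (([541, 79, 1, 1, 1], [541.0, 79.0]), array([0.6944, 0.1938, 0.056 ]))]
[(([506, 284, 54, 55, 1604], [538.0, 314.1]), array([ 0.6918, -0.0822,  0.056 ])), (([388, 249, 21, 18, 284], [397.7, 257.3]), array([0.5366, 0.0411, 0.056 ]))]
t 1.2 p [0.4268 0.1642 0.231 ] yaw -14.8 F [1.2 1.7 0.2] w 0.0303 g 0.0 
row [-220.2   91.4    1.4] [0.001 0.001 0.44 ]
```

```bash
python3 -m pendant '[{"dx":-220,"dy":91,"dz":0,"ax":0,"ay":0,"az":0.44,"jaw":165},{"dx":-220,"dy":91,"dz":0,"ax":0,"ay":0,"az":0.44,"jaw":165},{"dx":-220,"dy":91,"dz":0,"ax":0,"ay":0,"az":0.44,"jaw":165},{"dx":-220,"dy":91,"dz":0,"ax":0,"ay":0,"az":0.44,"jaw":165},{"dx":-220,"dy":91,"dz":0,"ax":0,"ay":0,"az":0.44,"jaw":165}]' 20 >/dev/null
python3 -c "
from h import *
go(.5105,-.0107,.23,-40);cam('wrist');c=cam('wrist','w2.png')
import pickle;pickle.dump(c,open('c2.pkl','wb'))"
```

```text
t 1.7 p [ 0.4591 -0.0684  0.2311] yaw -39.4 F [0.6 0.7 0.5] w 0.0302 g 0.0 
row [77.2  3.1  1.1] [-0.   -0.    0.01]
```

View pics/w2.png

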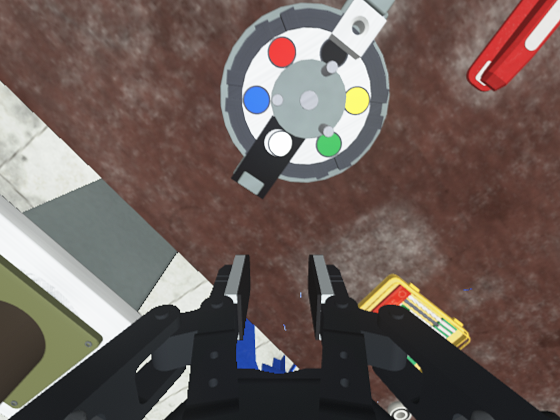

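Sharp view of the wheel: hub (309,100), red (282,52), blue (257,100), yellow (357,101), green (329,145), window (281,143), guide hole (359,27), and post tops (277,100), (332,67), (328,131).

Run:
```python
from h import *
import pickle
from scipy.optimize import least_squares
c=pickle.load(open('c2.pkl','rb'))
pts=[(309,100),(282,52),(257,100),(357,100.5),(329,145),(280.5,143),(359,27)]
def model(q):
    x,y,th,w=q;P=[(x,y,.061)]
    for k in(0,1,4,3):
        a=th+w+k*np.pi/3;P.append((x+.052*np.cos(a),y+.052*np.sin(a),.031))
    P+=[(x+.052*np.cos(th),y+.052*np.sin(th),.044),(x-.076*np.cos(th),y-.076*np.sin(th),.057)];return P
r=least_squares(lambda q:(proj(c,model(q))-pts).ravel(),[.533,-.03,3.48,-2.09])
print(r.x,np.degrees(r.x[2:]),r.fun.round(1).reshape(-1,2).tolist())
x,y,th,w=r.x
a=th+w+np.pi/3
print('post',x+.03*np.cos(a),y+.03*np.sin(a),np.degrees(a),'guide',model(r.x)[-1])
```

```text
[ 0.53519291 -0.02779261  3.4260002  -2.02990159] [ 196.29535228 -116.30479366] [[0.7, 0.3], [0.4, 0.2], [-0.1, -0.0], [-0.1, 0.3], [0.3, -0.6], [-1.6, 0.9], [0.2, -0.9]]
post 0.5122147580340658 -0.008505198339298123 139.99055862076494 guide (np.float64(0.6081398456512692), np.float64(-0.006467860670249553), 0.057)
```

```bash
python3 -m pendant '[{"dx":39,"dy":1,"dz":0,"ax":0,"ay":0,"az":0.01,"jaw":165},{"dx":78,"dy":0.5,"dz":40,"ax":0,"ay":0,"az":0.01,"jaw":165},{"dx":78,"dy":0.5,"dz":90,"ax":0,"ay":0,"az":0.01,"jaw":165},{"dx":78,"dy":0.5,"dz":120,"ax":0,"ay":0,"az":0.01,"jaw":165},{"dx":78,"dy":0.5,"dz":120,"ax":0,"ay":0,"az":0.01,"jaw":165}]' 20 >/dev/null
python3 -c "
from h import *
go(.5122,-.0085,.066,-40)"
```

```text
t 2.3 p [ 0.5043 -0.0045  0.1048] yaw -39.8 F [-0.4 -0.3 -0.4] w 0.0302 g 0.0 
row [ 2.3  9.  38.7] [-0.011  0.007  0.003]
```

```bash
python3 -m pendant '[{"dx":1.5,"dy":9,"dz":0,"ax":0,"ay":0,"az":0,"jaw":165},{"dx":1.5,"dy":9,"dz":20,"ax":0,"ay":0,"az":0,"jaw":165},{"dx":1.5,"dy":9,"dz":39,"ax":0,"ay":0,"az":0,"jaw":165},{"dx":1.5,"dy":9,"dz":39,"ax":0,"ay":0,"az":0,"jaw":165},{"dx":1.5,"dy":9,"dz":39,"ax":0,"ay":0,"az":0,"jaw":165}]' 20 >/dev/null
python3 -c "
from h import *
go(.5122,-.0085,.066,-40);cam('wrist','w3.png')"
```

```text
t 2.8 p [ 0.5189 -0.0117  0.0748] yaw -40.0 F [-0.1 -0.1  0.1] w 0.0301 g 0.0 
row [-1.9 -7.2  8.8] [ 0.003 -0.002  0.   ]
```

View pics/w3.png

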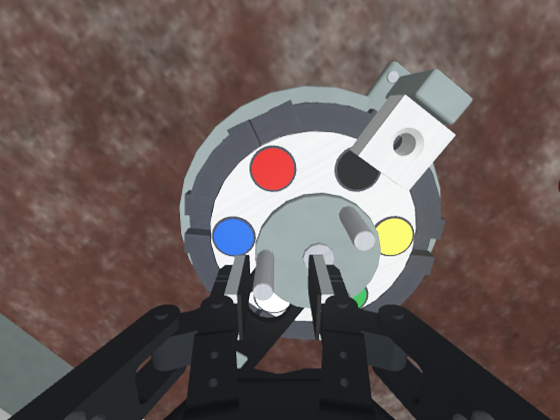

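The post at (263,275) sits between the fingers but left of centre, so I move 7 mm along -y, lower and close.

```bash
python3 -m pendant '[{"dx":-1.5,"dy":-7,"dz":3,"ax":0,"ay":0,"az":0,"jaw":165},{"dx":-1.5,"dy":-7,"dz":6,"ax":0,"ay":0,"az":0,"jaw":165},{"dx":-1.5,"dy":-7,"dz":6,"ax":0,"ay":0,"az":0,"jaw":200},{"dx":-1.5,"dy":-7,"dz":6,"ax":0,"ay":0,"az":0,"jaw":255},{"dx":-1.5,"dy":-7,"dz":6,"ax":0,"ay":0,"az":0,"jaw":255}]' 20 >/dev/null
python3 - <<'E'
from h import *
go(.5122,-.0085,.066,-40)
c=cam('wrist')
go(.5122,-.0085,.066,-40)
E
```

```text
t 3.35 p [ 0.5114 -0.0086  0.0665] yaw -40.0 F [ 2.9 -1.8 -1.9] w 0.009 g 21.9 
row [0.6 0.5 0.5] [ 0.002 -0.     0.   ]
t 3.4 p [ 0.5114 -0.0086  0.0665] yaw -40.0 F [ 3.5 -3.2 -1.9] w 0.0091 g 21.9 
row [0.6 0.5 0.5] [ 0.002 -0.     0.   ]
```

```bash
python3 -m pendant '[{"dx":-4.2,"dy":0.3,"dz":0,"ax":0,"ay":0,"az":-0.14,"jaw":255},{"dx":-8.3,"dy":1.2,"dz":0,"ax":0,"ay":0,"az":-0.279,"jaw":255},{"dx":-12.2,"dy":2.6,"dz":0,"ax":0,"ay":0,"az":-0.419,"jaw":255},{"dx":-15.9,"dy":4.6,"dz":0,"ax":0,"ay":0,"az":-0.559,"jaw":255},{"dx":-19.3,"dy":7.0,"dz":0,"ax":0,"ay":0,"az":-0.698,"jaw":255}]' 20
python3 -m pendant '[{"dx":-4.2,"dy":0.3,"dz":0,"ax":0,"ay":0,"az":-0.14,"jaw":255},{"dx":-8.3,"dy":1.2,"dz":0,"ax":0,"ay":0,"az":-0.279,"jaw":255},{"dx":-12.2,"dy":2.6,"dz":0,"ax":0,"ay":0,"az":-0.419,"jaw":255},{"dx":-15.9,"dy":4.6,"dz":0,"ax":0,"ay":0,"az":-0.559,"jaw":255},{"dx":-19.3,"dy":7.0,"dz":0,"ax":0,"ay":0,"az":-0.698,"jaw":255}]' 20
python3 -c "
from h import *
go(.5352,-.0278,.066,80)"
```

```text
t: 3.9
ee_pos: [0.5053, -0.0276, 0.0665]
eef_rot: [[-0.005, 1.0, 0.004], [1.0, 0.005, -0.0], [-0.0, 0.004, -1.0]]
ft_force: [8.3, -0.6, -7.9]
width: 0.0087
grip_force: 21.6
t: 4.4
ee_pos: [0.5125, -0.0463, 0.0666]
eef_rot: [[-0.646, 0.763, 0.004], [0.763, 0.646, 0.001], [-0.002, 0.004, -1.0]]
ft_force: [8.6, 1.8, -4.4]
width: 0.0094
grip_force: 21.7
t 4.4 p [ 0.5125 -0.0463  0.0666] yaw 40.2 F [ 8.6  1.8 -4.4] w 0.0094 g 21.7 
row [-0.6 29.2  0.7] [ 0.004  0.003 -0.694]
```

```bash
python3 -m pendant '[{"dx":-3.8,"dy":0.2,"dz":0,"ax":0,"ay":0,"az":-0.127,"jaw":255},{"dx":-7.5,"dy":1.0,"dz":0,"ax":0,"ay":0,"az":-0.253,"jaw":255},{"dx":-11.1,"dy":2.1,"dz":0,"ax":0,"ay":0,"az":-0.38,"jaw":255},{"dx":-14.6,"dy":3.8,"dz":0,"ax":0,"ay":0,"az":-0.507,"jaw":255},{"dx":-17.8,"dy":5.8,"dz":0,"ax":0,"ay":0,"az":-0.633,"jaw":255}]' 20 > /dev/null
python3 -c "
from h import *
cam('side');go(.5352,-.0278,.066,76.3);cam('scene','s4.png')
c=cam('wrist','w4.png')"
```

```text
t 4.95 p [ 0.5284 -0.056   0.0665] yaw 76.7 F [ 5.7  1.2 -3.6] w 0.0089 g 21.8 
row [-0.2 29.   0.6] [0.002 0.003 0.007]
```

View pics/w4.png

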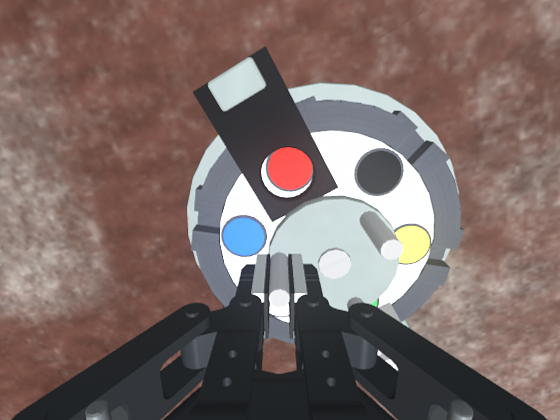

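Red shows in the window: red disc (290,169), window (287,172). I release, rise and go to the pin.

```bash
python3 -m pendant '[{"dx":0,"dy":0,"dz":0,"ax":0,"ay":0,"az":0,"jaw":170},{"dx":0,"dy":0,"dz":-2,"ax":0,"ay":0,"az":0,"jaw":165},{"dx":0,"dy":0,"dz":-40,"ax":0,"ay":0,"az":0,"jaw":165},{"dx":0,"dy":0,"dz":-90,"ax":0,"ay":0,"az":0,"jaw":165},{"dx":0,"dy":0,"dz":-110,"ax":0,"ay":0,"az":0,"jaw":140}]' 20 > /dev/null
python3 -c "
from h import *
cam('side');c=cam('wrist')
x,y=.5352,-.0278
for lo,hi in (((0,150,120),(5,255,255)),((108,150,100),(128,255,255)),((22,150,120),(32,255,255)),((55,100,60),(80,255,255))):
  for b in blob(c,lo,hi,2):
    p=ray(c,*b[1],.031);print(b,p.round(4),np.degrees(np.arctan2(p[1]-y,p[0]-x)).round(1),np.hypot(p[1]-y,p[0]-x).round(4))
go(.467,.267,.17,106.3)"
```

```text
([240, 313, 64, 61, 1947], [267.6, 345.7]) [ 0.7144 -0.1167  0.031 ] -26.4 0.2001
([0, 126, 54, 82, 1135], [22.6, 167.9]) [ 0.4506 -0.2918  0.031 ] -107.8 0.2773
([29, 263, 1, 2, 2], [29.0, 263.5]) [ 0.5465 -0.3374  0.031 ] -87.9 0.3098
([29, 267, 1, 2, 2], [29.0, 267.5]) [ 0.5509 -0.3398  0.031 ] -87.1 0.3124
([4, 109, 67, 91, 526], [39.1, 151.2]) [ 0.4398 -0.2687  0.031 ] -111.6 0.2591
([500, 286, 22, 18, 204], [510.0, 294.1]) [0.7086 0.1633 0.031 ] 47.8 0.2581
([0, 165, 23, 35, 324], [9.0, 185.2]) [ 0.4631 -0.3134  0.031 ] -104.2 0.2946
([334, 222, 10, 13, 82], [339.0, 227.8]) [ 0.5844 -0.0076  0.031 ] 22.4 0.0532
t 5.65 p [ 0.529  -0.057   0.1815] yaw 76.3 F [0.2 0.  0. ] w 0.0385 g 0.0 
row [137.3 300.   10.5] [-0.002  0.008 -0.524]
```

```bash
python3 -m pendant '[{"dx":137,"dy":300,"dz":0,"ax":0,"ay":0,"az":-0.524,"jaw":120},{"dx":137,"dy":300,"dz":0,"ax":0,"ay":0,"az":-0.524,"jaw":120},{"dx":137,"dy":300,"dz":0,"ax":0,"ay":0,"az":-0.524,"jaw":120},{"dx":137,"dy":300,"dz":0,"ax":0,"ay":0,"az":-0.524,"jaw":120},{"dx":137,"dy":300,"dz":0,"ax":0,"ay":0,"az":-0.524,"jaw":120}]' 20 > /dev/null
python3 -m pendant '[{"dx":36,"dy":79,"dz":2,"ax":0,"ay":0,"az":0,"jaw":120},{"dx":36,"dy":79,"dz":2,"ax":0,"ay":0,"az":0,"jaw":120},{"dx":36,"dy":79,"dz":2,"ax":0,"ay":0,"az":0,"jaw":120},{"dx":36,"dy":79,"dz":2,"ax":0,"ay":0,"az":0,"jaw":120},{"dx":36,"dy":79,"dz":2,"ax":0,"ay":0,"az":0,"jaw":120}]' 20 > /dev/null
python3 -c "
from h import *
go(.467,.267,.10,106.3)
c=cam('wrist','w5.png')
for lo,hi in (((4,120,120),(20,255,255)),):
  for b in blob(c,lo,hi,3): print(b,ray(c,*b[1],.06).round(4))
"
```

```text
t 6.65 p [0.4231 0.254  0.1735] yaw 106.2 F [ 0.8 -0.2 -0.3] w 0.0455 g 0.0 
row [-45.9   0.2  73.5] [-0.001 -0.001 -0.001]
([269, 232, 19, 26, 250], [278.8, 242.9]) [0.4589 0.2639 0.06  ]
([483, 69, 17, 16, 143], [490.2, 76.9]) [0.281  0.3793 0.06  ]
([503, 71, 10, 18, 86], [508.3, 78.9]) [0.2784 0.3932 0.06  ]
```

View pics/w5.png

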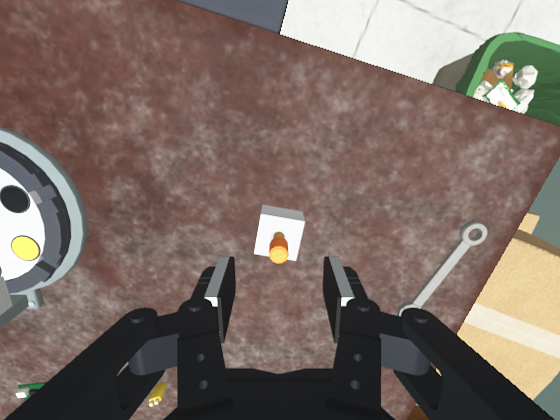

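Head top at (279,254) lies on the finger centre line (279) but ahead of the TCP.

```bash
python3 -c "
from h import *
c=cam('wrist')
print(ray(c,279,253.5,.067),ray(c,278.8,236,.048),proj(c,[[.466,.267,.067],[.466,.267,.045]]))
go(.467,.267,.10,106.3)"
```

```text
[0.46613925 0.26592248 0.067     ] [0.45802369 0.26336541 0.048     ] [[280.20647693 253.66920915]
 [280.12300779 243.03570495]]
t 6.75 p [0.4236 0.2538 0.174 ] yaw 106.2 F [ 0.7 -0.1 -0.2] w 0.0454 g 0.0 
row [-45.4   0.6  73.9] [-0.    -0.001 -0.002]
```

```bash
python3 -m pendant '[{"dx":-44,"dy":0,"dz":0,"ax":0,"ay":0,"az":0,"jaw":120},{"dx":-44,"dy":0,"dz":46,"ax":0,"ay":0,"az":0,"jaw":120},{"dx":-44,"dy":0,"dz":92,"ax":0,"ay":0,"az":0,"jaw":120},{"dx":-44,"dy":0,"dz":120,"ax":0,"ay":0,"az":0,"jaw":120},{"dx":-44,"dy":0,"dz":136,"ax":0,"ay":0,"az":0,"jaw":120}]' 20 > /dev/null
python3 -m pendant '[{"dx":0,"dy":0,"dz":0,"ax":0,"ay":0,"az":0,"jaw":120},{"dx":0,"dy":0,"dz":0,"ax":0,"ay":0,"az":0,"jaw":200},{"dx":0,"dy":0,"dz":0,"ax":0,"ay":0,"az":0,"jaw":255},{"dx":0,"dy":0,"dz":0,"ax":0,"ay":0,"az":0,"jaw":255},{"dx":0,"dy":0,"dz":0,"ax":0,"ay":0,"az":0,"jaw":255}]' 30 > /dev/null
python3 -c "
from h import *
go(.466,.266,.037,106.3)"
```

```text
t 7.75 p [0.4665 0.2675 0.04  ] yaw 106.3 F [ 1.  -0.8  2. ] w 0.0166 g 29.6 
row [ 0.9 -1.3  3. ] [ 0.     0.003 -0.   ]
```

```bash
python3 -m pendant '[{"dx":0,"dy":0,"dz":-40,"ax":0,"ay":0,"az":0,"jaw":255},{"dx":0,"dy":0,"dz":-85,"ax":0,"ay":0,"az":0,"jaw":255},{"dx":-20,"dy":-45,"dz":-95,"ax":0,"ay":0,"az":0,"jaw":255},{"dx":-40,"dy":-90,"dz":-95,"ax":0,"ay":0,"az":0,"jaw":255},{"dx":-60,"dy":-130,"dz":-95,"ax":0,"ay":0,"az":0,"jaw":255}]' 30 > /dev/null
python3 -c "
from h import *
go(.656,.0075,.135,106.3)"
```

```text
t 8.25 p [0.5609 0.1581 0.1353] yaw 106.3 F [-0.2  1.6 -0.2] w 0.0168 g 29.8 
row [ -48.9 -171.3    0.5] [-0.     0.003  0.001]
```

```bash
python3 -m pendant '[{"dx":-14,"dy":-45,"dz":0,"ax":0,"ay":0,"az":0,"jaw":255},{"dx":-28,"dy":-90,"dz":0,"ax":0,"ay":0,"az":0,"jaw":255},{"dx":-42,"dy":-135,"dz":0,"ax":0,"ay":0,"az":0,"jaw":255},{"dx":-49,"dy":-171,"dz":0,"ax":0,"ay":0,"az":0,"jaw":255},{"dx":-49,"dy":-171,"dz":0,"ax":0,"ay":0,"az":0,"jaw":255}]' 30 > /dev/null
python3 -c "
from h import *
cam('side');go(.6081,-.0065,.135,106.3);c=cam('wrist','w6.png')
import pickle;pickle.dump(c,open('c6.pkl','wb'))"
```

```text
t 8.8 p [0.655  0.0068 0.1336] yaw 106.1 F [-0.2  0.7  0. ] w 0.0168 g 29.8 
row [48.8  0.2 -1.5] [ 0.     0.    -0.004]
```

View pics/w6.png

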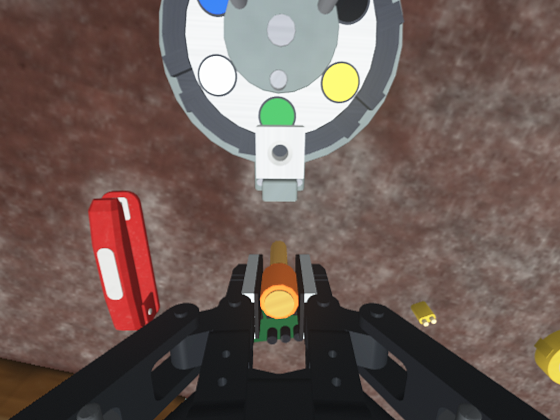

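The view shows the guide hole at (280,152), hub (281,30), white (217,75), yellow (340,82), green (277,112) and the pin tip at (279,245).

```bash
python3 -c "
from h import *
import pickle;c=pickle.load(open('c6.pkl','rb'))
print('guide',ray(c,280,152,.057),'hub',ray(c,281,30,.061))
h=np.array([.5352,-.0278])
g=ray(c,280,152,.057)[:2]-h;print('gdir',np.degrees(np.arctan2(g[1],g[0])),np.hypot(*g))
for k,u in ((2,(217,75)),(4,(340,82))):
  p=ray(c,*u,.031)[:2]-h;print(k,np.degrees(np.arctan2(p[1],p[0]))-60*k,np.hypot(*p))
print('tip exp',proj(c,[.655,.0068,.1336-.035]))
"
```

```text
guide [ 0.60686226 -0.00668252  0.057     ] hub [ 0.53486507 -0.02694943  0.061     ]
gdir 16.41922477555249 0.07470895143370274
2 -166.94269430822297 0.0508074486603683
4 -165.97701935776314 0.05224687052752591
tip exp [[279.48355178 242.54970715]]
```

```bash
python3 -m pendant '[{"dx":25,"dy":0,"dz":0,"ax":0,"ay":0,"az":0,"jaw":255},{"dx":49,"dy":0,"dz":0,"ax":0,"ay":0,"az":0,"jaw":255},{"dx":49,"dy":0,"dz":20,"ax":0,"ay":0,"az":0,"jaw":255},{"dx":49,"dy":0,"dz":35,"ax":0,"ay":0,"az":0,"jaw":255},{"dx":49,"dy":0,"dz":43,"ax":0,"ay":0,"az":0,"jaw":255}]' 30
python3 -m pendant '[{"dx":0,"dy":0,"dz":3,"ax":0,"ay":0,"az":0,"jaw":255},{"dx":0,"dy":0,"dz":7,"ax":0,"ay":0,"az":0,"jaw":255},{"dx":0,"dy":0,"dz":11,"ax":0,"ay":0,"az":0,"jaw":255},{"dx":0,"dy":0,"dz":15,"ax":0,"ay":0,"az":0,"jaw":255},{"dx":0,"dy":0,"dz":15,"ax":0,"ay":0,"az":0,"jaw":255}]' 30
```

```text
t: 9.35
ee_pos: [0.6062, -0.0043, 0.089]
eef_rot: [[-0.959, -0.282, -0.002], [-0.282, 0.959, -0.001], [0.002, -0.0, -1.0]]
ft_force: [-1.4, -5.5, 10.6]
width: 0.0167
grip_force: 31.4
t: 9.85
ee_pos: [0.6071, -0.0054, 0.0748]
eef_rot: [[-0.96, -0.28, -0.001], [-0.28, 0.96, -0.001], [0.001, -0.0, -1.0]]
ft_force: [-2.1, -4.5, -1.7]
width: 0.0171
grip_force: 30.1
```

```bash
python3 -m pendant '[{"dx":0,"dy":-1.5,"dz":2,"ax":0,"ay":0,"az":0,"jaw":255},{"dx":0,"dy":-1.5,"dz":4,"ax":0,"ay":0,"az":0,"jaw":255},{"dx":0,"dy":-1.5,"dz":4,"ax":0,"ay":0,"az":0,"jaw":160},{"dx":0,"dy":-1.5,"dz":4,"ax":0,"ay":0,"az":0,"jaw":130},{"dx":0,"dy":-1.5,"dz":0,"ax":0,"ay":0,"az":0,"jaw":130}]' 30
python3 -m pendant '[{"dx":0,"dy":0,"dz":-30,"ax":0,"ay":0,"az":0,"jaw":130},{"dx":0,"dy":0,"dz":-70,"ax":0,"ay":0,"az":0,"jaw":130},{"dx":-40,"dy":0,"dz":-80,"ax":0,"ay":0,"az":0,"jaw":165},{"dx":-50,"dy":0,"dz":-80,"ax":0,"ay":0,"az":0,"jaw":165},{"dx":-50,"dy":0,"dz":-80,"ax":0,"ay":0,"az":0,"jaw":165}]' 20
python3 -c "
from h import *
cam('side');c=cam('wrist','w7.png');go(.535,-.0275,.15,76)
import pickle;pickle.dump(c,open('c7.pkl','wb'))
for n in('scene','side','wrist'):
  k=c if n=='wrist' else cam(n)
  for b in blob(k,(4,150,120),(18,255,255),5):
    if b[0][4]>15: print(n,b)
  print([proj(k,[.6075,-.0066,z]).round(1).tolist() for z in(.082,.071)])"
```

```text
t: 10.35
ee_pos: [0.6076, -0.006, 0.075]
eef_rot: [[-0.96, -0.28, -0.0], [-0.28, 0.96, 0.001], [-0.0, 0.001, -1.0]]
ft_force: [-0.6, 0.6, -0.5]
width: 0.0419
grip_force: 0.0
t: 10.85
ee_pos: [0.6569, 0.0081, 0.1559]
eef_rot: [[-0.96, -0.281, 0.001], [-0.281, 0.96, 0.0], [-0.001, -0.0, -1.0]]
ft_force: [-0.3, -0.5, -1.1]
width: 0.0302
grip_force: 0.0
t 10.95 p [0.6545 0.0077 0.1538] yaw 106.3 F [-0.5 -0.6  0.5] w 0.0301 g 0.0 
row [124.6  -0.2   4.1] [ 0.    -0.003  0.529]
scene ([375, 394, 36, 26, 322], [394.3, 408.4])
scene ([343, 222, 10, 15, 98], [347.4, 228.2])
[[[346.7, 227.1]], [[346.2, 231.7]]]
side ([250, 182, 8, 10, 66], [253.6, 186.2])
side ([312, 133, 10, 7, 44], [316.9, 135.7])
side ([312, 169, 28, 3, 39], [325.6, 170.1])
[[[254.0, 185.2]], [[254.2, 189.6]]]
wrist ([266, 141, 25, 15, 96], [278.5, 145.5])
[[[278.8, 153.2]], [[278.8, 150.8]]]
```

View pics/w7.png

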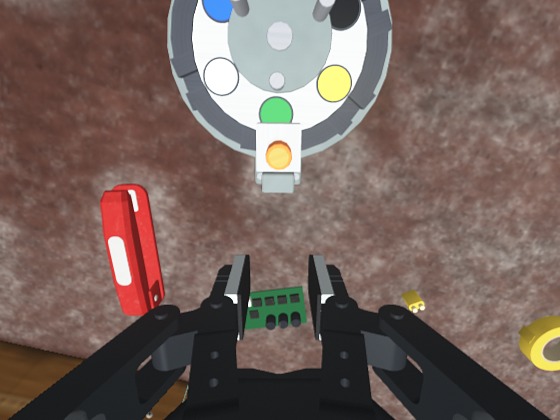

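The pin stands in the guide with its head at (279,155), still on the rim by the scene and side heights. Now I go back to the same post.

```bash
python3 -c "
from h import *
go(.528,-.056,.15,76.3)"
```

```text
t 11.05 p [0.6542 0.0075 0.1536] yaw 106.3 F [-0.3  0.2  0.2] w 0.0303 g 0.0 
row [138.9 -25.6   4. ] [ 0.    -0.003  0.523]
```

```bash
python3 -m pendant '[{"dx":45,"dy":-8,"dz":0,"ax":0,"ay":0,"az":0.13,"jaw":165},{"dx":90,"dy":-17,"dz":0,"ax":0,"ay":0,"az":0.26,"jaw":165},{"dx":139,"dy":-25.6,"dz":4,"ax":0,"ay":0,"az":0.39,"jaw":165},{"dx":139,"dy":-25.6,"dz":4,"ax":0,"ay":0,"az":0.523,"jaw":165},{"dx":139,"dy":-25.6,"dz":4,"ax":0,"ay":0,"az":0.523,"jaw":165}]' 20 >/dev/null
python3 -c "
from h import *
go(.528,-.056,.067,76.3);cam('side');go(.528,-.056,.067,76.3)"
```

```text
t 11.55 p [ 0.5271 -0.0564  0.15  ] yaw 76.2 F [-0.7 -0.5  0.7] w 0.03 g 0.0 
row [-1.   0.6 83. ] [-0.    -0.002 -0.001]
t 11.6 p [ 0.5285 -0.0562  0.1509] yaw 76.4 F [ 0.1  0.1 -0.8] w 0.0304 g 0.0 
row [ 0.5  0.1 83.9] [ 0.    -0.     0.002]
```

```bash
python3 -m pendant '[{"dx":0,"dy":0,"dz":35,"ax":0,"ay":0,"az":0,"jaw":165},{"dx":0,"dy":0,"dz":65,"ax":0,"ay":0,"az":0,"jaw":165},{"dx":0,"dy":0,"dz":84,"ax":0,"ay":0,"az":0,"jaw":165},{"dx":0,"dy":0,"dz":84,"ax":0,"ay":0,"az":0,"jaw":165},{"dx":0,"dy":0,"dz":84,"ax":0,"ay":0,"az":0,"jaw":210}]' 20 
python3 -m pendant '[{"dx":0,"dy":0,"dz":0,"ax":0,"ay":0,"az":0,"jaw":255},{"dx":0,"dy":0,"dz":0,"ax":0,"ay":0,"az":0,"jaw":255},{"dx":0,"dy":0,"dz":0,"ax":0,"ay":0,"az":0,"jaw":255},{"dx":0,"dy":0,"dz":0,"ax":0,"ay":0,"az":0,"jaw":255},{"dx":0,"dy":0,"dz":0,"ax":0,"ay":0,"az":0,"jaw":255}]' 20
cat > pin.py <<'E'
from h import *
s=robot.read_state();p=s['ee_pos'];R=np.array(s['eef_rot'])
print('t',round(s['t'],2),'postdir',np.degrees(np.arctan2(p[1]+.0278,p[0]-.5352)).round(1),'yaw',np.degrees(np.arctan2(R[1,1],R[0,1])).round(1),'Ftool',(R.T@s['ft_force']).round(1),'Tz',np.round(s['wrist_torque'][2],2))
for n in('scene','side'):
  k=cam(n)
  for b in blob(k,(4,150,120),(18,255,255),6):
    if b[0][4]>15 and abs(b[1][0]-(347 if n=='scene' else 254))<6: print(n,b)
E
python3 pin.py
```

```text
t: 12.1
ee_pos: [0.5302, -0.0558, 0.0677]
eef_rot: [[-0.972, 0.235, 0.0], [0.235, 0.972, 0.0], [-0.0, 0.0, -1.0]]
ft_force: [0.7, -0.1, 0.6]
width: 0.0169
grip_force: 0.0
t: 12.6
ee_pos: [0.5306, -0.0564, 0.0686]
eef_rot: [[-0.972, 0.237, 0.003], [0.237, 0.972, -0.001], [-0.003, -0.0, -1.0]]
ft_force: [1.6, -2.4, 1.3]
width: 0.0092
grip_force: 21.9
t 12.6 postdir -99.2 yaw 76.3 Ftool [-2.1 -2.  -1.3] Tz -0.03
scene ([345, 223, 8, 11, 61], [348.7, 227.4])
side ([250, 182, 8, 10, 66], [253.6, 186.2])
```

```bash
python3 -m pendant '[{"dx":0.45,"dy":0,"dz":0,"ax":0,"ay":0,"az":0.015,"jaw":255},{"dx":0.9,"dy":0,"dz":0,"ax":0,"ay":0,"az":0.03,"jaw":255},{"dx":1.35,"dy":0,"dz":0,"ax":0,"ay":0,"az":0.045,"jaw":255},{"dx":1.8,"dy":0.05,"dz":0,"ax":0,"ay":0,"az":0.06,"jaw":255},{"dx":2.25,"dy":0.1,"dz":0,"ax":0,"ay":0,"az":0.075,"jaw":255}]' 20 >/dev/null; python3 pin.py
```

```text
t 13.2 postdir -103.8 yaw 72.0 Ftool [-2.8 -4.1 -5.5] Tz 0.04
scene ([343, 222, 8, 12, 79], [346.3, 227.7])
side ([251, 182, 8, 10, 63], [254.4, 186.7])
```

```bash
python3 -m pendant '[{"dx":0.45,"dy":0,"dz":0,"ax":0,"ay":0,"az":0.015,"jaw":255},{"dx":0.9,"dy":0,"dz":0,"ax":0,"ay":0,"az":0.03,"jaw":255},{"dx":1.35,"dy":0,"dz":0,"ax":0,"ay":0,"az":0.045,"jaw":255},{"dx":1.8,"dy":0.05,"dz":0,"ax":0,"ay":0,"az":0.06,"jaw":255},{"dx":2.25,"dy":0.1,"dz":0,"ax":0,"ay":0,"az":0.075,"jaw":255}]' 20 >/dev/null; python3 pin.py; python3 -c "
from h import *
import pickle
c=cam('wrist','w8.png');pickle.dump(c,open('c8.pkl','wb'))
for lo,hi in (((0,150,120),(3,255,255)),((108,150,100),(128,255,255)),((22,150,120),(32,255,255))):
  for b in blob(c,lo,hi,1):
    p=ray(c,*b[1],.031);print(b,np.degrees(np.arctan2(p[1]+.0278,p[0]-.5352)).round(1),np.hypot(p[1]+.0278,p[0]-.5352).round(4))
"
```

```text
t 13.8 postdir -108.3 yaw 67.7 Ftool [-3.2 -4.  -5.3] Tz 0.0
scene ([342, 222, 9, 15, 101], [345.8, 228.1])
side ([251, 182, 8, 10, 61], [254.5, 186.7])
([269, 151, 32, 34, 824], [284.3, 167.5]) -171.5 0.0518
([224, 212, 40, 38, 1143], [242.8, 230.4]) -117.4 0.0525
```

```bash
python3 -m pendant '[{"dx":-0.9,"dy":0,"dz":0,"ax":0,"ay":0,"az":-0.03,"jaw":255},{"dx":-1.8,"dy":0.05,"dz":0,"ax":0,"ay":0,"az":-0.06,"jaw":255},{"dx":-2.7,"dy":0.1,"dz":0,"ax":0,"ay":0,"az":-0.09,"jaw":255},{"dx":-3.6,"dy":0.2,"dz":0,"ax":0,"ay":0,"az":-0.12,"jaw":255},{"dx":-4.5,"dy":0.3,"dz":0,"ax":0,"ay":0,"az":-0.15,"jaw":255}]' 20 >/dev/null; python3 pin.py
python3 -m pendant '[{"dx":-0.45,"dy":0,"dz":0,"ax":0,"ay":0,"az":-0.015,"jaw":255},{"dx":-0.9,"dy":0,"dz":0,"ax":0,"ay":0,"az":-0.03,"jaw":255},{"dx":-1.35,"dy":0,"dz":0,"ax":0,"ay":0,"az":-0.045,"jaw":255},{"dx":-1.8,"dy":0.05,"dz":0,"ax":0,"ay":0,"az":-0.06,"jaw":255},{"dx":-1.8,"dy":0.05,"dz":0,"ax":0,"ay":0,"az":-0.06,"jaw":255}]' 20 >/dev/null; python3 pin.py
```

```text
t 14.45 postdir -100.8 yaw 76.3 Ftool [ 0.5 -2.4 -6.9] Tz -0.01
scene ([345, 222, 10, 12, 81], [349.1, 227.8])
side ([250, 181, 8, 10, 69], [253.5, 185.5])
t 15.05 postdir -97.1 yaw 79.7 Ftool [-1.  -2.7 -7.7] Tz -0.1
scene ([348, 224, 7, 9, 44], [350.9, 227.6])
side ([250, 181, 8, 10, 69], [253.5, 185.5])
```

```bash
python3 -m pendant '[{"dx":-0.45,"dy":0,"dz":0,"ax":0,"ay":0,"az":-0.015,"jaw":255},{"dx":-0.9,"dy":0,"dz":0,"ax":0,"ay":0,"az":-0.03,"jaw":255},{"dx":-1.35,"dy":0,"dz":0,"ax":0,"ay":0,"az":-0.045,"jaw":255},{"dx":-1.8,"dy":0.05,"dz":0,"ax":0,"ay":0,"az":-0.06,"jaw":255},{"dx":-1.8,"dy":0.05,"dz":0,"ax":0,"ay":0,"az":-0.06,"jaw":255}]' 20 >/dev/null; python3 pin.py
```

```text
t 15.65 postdir -93.3 yaw 83.2 Ftool [-0.4 -2.8 -7.2] Tz -0.02
scene ([351, 223, 4, 8, 20], [352.3, 226.3])
side ([250, 181, 8, 10, 68], [253.7, 185.5])
```

```bash
python3 -m pendant '[{"dx":-0.45,"dy":0,"dz":0,"ax":0,"ay":0,"az":-0.015,"jaw":255},{"dx":-0.9,"dy":0,"dz":0,"ax":0,"ay":0,"az":-0.03,"jaw":255},{"dx":-1.35,"dy":0,"dz":0,"ax":0,"ay":0,"az":-0.045,"jaw":255},{"dx":-1.8,"dy":0.05,"dz":0,"ax":0,"ay":0,"az":-0.06,"jaw":255},{"dx":-1.8,"dy":0.05,"dz":0,"ax":0,"ay":0,"az":-0.06,"jaw":255}]' 20 >/dev/null; python3 pin.py
```

```text
t 16.25 postdir -89.6 yaw 86.6 Ftool [-0.6 -2.7 -6.9] Tz -0.08
side ([251, 186, 7, 9, 51], [254.1, 189.9])
```

The pin dropped 10 mm in the side view with no strain on the wheel. Now I release, rise and check.

```bash
python3 -m pendant '[{"dx":0,"dy":0,"dz":0,"ax":0,"ay":0,"az":0,"jaw":190},{"dx":0,"dy":0,"dz":0,"ax":0,"ay":0,"az":0,"jaw":165},{"dx":0,"dy":0,"dz":-30,"ax":0,"ay":0,"az":0,"jaw":165},{"dx":0,"dy":0,"dz":-75,"ax":0,"ay":0,"az":0,"jaw":165},{"dx":0,"dy":0,"dz":-110,"ax":0,"ay":0,"az":0,"jaw":165}]' 20 >/dev/null
python3 -m pendant '[{"dx":0,"dy":-30,"dz":-20,"ax":0,"ay":0,"az":0,"jaw":165},{"dx":-20,"dy":-60,"dz":-40,"ax":0,"ay":0,"az":0,"jaw":165},{"dx":-40,"dy":-90,"dz":-40,"ax":0,"ay":0,"az":0,"jaw":165},{"dx":-60,"dy":-110,"dz":-40,"ax":0,"ay":0,"az":0,"jaw":165},{"dx":-60,"dy":-110,"dz":-40,"ax":0,"ay":0,"az":0,"jaw":165}]' 20 
python3 pin.py
python3 -c "
from h import *
a=cam('scene')['img'];b=cam('side')['img']
f=lambda i,x,y:cv2.resize(i[y-60:y+60,x-65:x+65],(400,369),interpolation=cv2.INTER_CUBIC)
cv2.imwrite('pics/end.png',np.hstack([f(a,325,260),f(b,285,200)])[:,:,::-1])"
```

```text
t: 17.35
ee_pos: [0.5887, -0.1718, 0.216]
eef_rot: [[-0.998, 0.061, -0.002], [0.061, 0.998, 0.001], [0.002, 0.001, -1.0]]
ft_force: [-0.1, 0.3, 0.5]
width: 0.0298
grip_force: 0.0
t 17.35 postdir -69.6 yaw 86.5 Ftool [ 0.1  0.3 -0.5] Tz -0.01
scene ([342, 226, 10, 14, 90], [346.2, 232.2])
side ([251, 186, 7, 9, 52], [254.1, 190.0])
```

View pics/end.png

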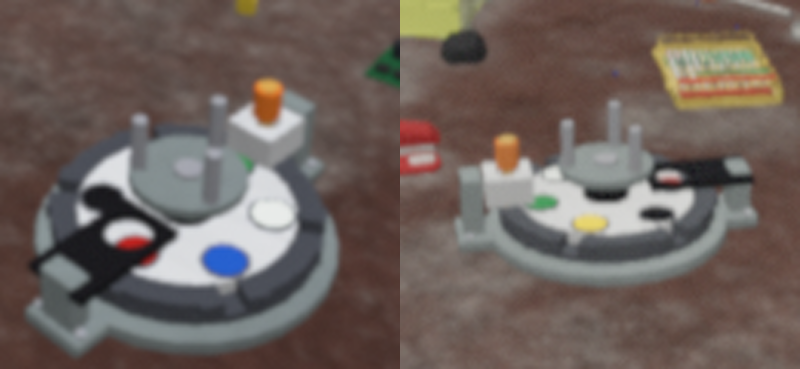

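The closing views show the pin's head low on the guide (268,100 left; 507,152 right) and red in the window (135,242). The gripper is well clear.

```bash
python3 -c "
from rig import robot
print(robot.finish_job())"
```

```text
the job is handed in; nothing more can be done
None
```

The job is handed in at about 17.5 s: red shows in the window, and the pin dropped 10 mm into the red slot at about +0.13 rad. The gripper is clear of everything, and I did not push the wheel against the pin to confirm the stop.

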